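# Seat a feed roller in the V-block and drop the clamp

### The job

Roll the white nylon feed roller off its infeed bed into the V-groove so that it settles on both flanks, then slide it along the groove until its end is right up against the stop post. Only then swing the weighted clamp arm over so that its pad rests on the roller. Do not let the roller fall off the fixture, and leave everything else on the counter where it is.

Things in the scene. Friction and masses are not known exactly. Their poses are not given: they have to be found in the camera images.
- roller_center (a point): Centre of the white nylon feed roller, a cylinder 80 mm in diameter, 120 mm long, about 0.5 kg, flat ends with a steel hub; too fat to grip, meant to be pushed. Its y axis is the roller's axis (x, z turn as it rolls). It starts at rest in the shallow infeed bed, parallel to the V-groove: centre at x -30, y -40 to -10, z 83 mm in the fixture's frame.
- fixture: Dark steel V-block fixture, bolted down, on a grey base plate 210 x 215 x 8 mm. Origin on the counter under it; z up, x from infeed bed to V-groove, y along the groove towards the stop post. Bed and groove run from y -85 to 75 mm, the groove open at the -y end. Nothing but the stop post with its arm is higher than 47 mm, and nothing beyond the groove stops the roller.
- bed_bottom (a point): Bottom line of the infeed bed, at fixture x -30, y 0, z 42.6 mm; axes as the fixture's. The bed is a very shallow trough with 5 degree slopes: it rises 4.4 mm in 50 mm to either side, to an outer edge at x -80 and a crest at x 20, both z 47 mm.
- groove_bottom (a point): Bottom line of the 90 degree V-groove, at fixture x 55, y 0, z 12 mm; axes as the fixture's. Flanks rise at 45 degrees to z 47 mm at x 20 (the crest next to the bed) and x 90 mm; beyond is a flat land to x 114. A roller seated in the V has its centre 56.6 mm above this line, at z 68.6 (top at z 108.6) mm.
- stop_face (a point): Centre of the stop: point of the stop post's flat face (normal to fixture y) that the middle of the seated roller's end meets, at fixture x 55, y 75, z 68.6 mm; axes as the fixture's. With the roller home its centre is at y 15 mm. The post is 60 mm wide in x, reaches back to y 115, is 112 mm high, and its hinge cheeks end at z 139 mm.
- hinge (a point): Hinge axis of the clamp arm on top of the stop post, at fixture x 55, y 97, z 125 mm; the axis lies along fixture x; axes as the fixture's.
- clamp (a joint): Clamp arm angle (rad): 0 upright, positive swung towards the roller (fixture -y), negative leaning away; range -0.35 to 1.70. Starts at -0.28 to 0.15. Friction holds it within about 0.45 of upright; farther over, its weight (0.35 kg) carries it down against a damper in about 1 s. 1.57 when the pad rests on a seated roller; 1.70 with no roller there.
- clamp_tip (a point): Centre of the round weight (28 mm diameter, 34 mm long along fixture x) at the free end of the clamp arm, 85 mm from the hinge axis. The arm is a steel bar 22 mm wide (x) and 12 mm thick; arm with weight reaches 99 mm from the hinge. It can be pushed over from behind, from the fixture's +y side.
- clamp_pad (a point): Middle of the face of the black rubber pad 22 mm in diameter on the side of the clamp arm that faces the roller, 60 mm from the hinge, its face 16 mm from the arm's centre plane. Axes of the arm: z towards its free end, -y out of the pad.
- gauge_block: Bystander: blue plastic gauge block 70 x 40 x 30 mm high, lying near the fixture's stop-post side. Origin under its centre.
- caliper: Bystander: chrome caliper 200 mm long, 18 mm high, jaws 50 mm, lying beyond the V-groove. Origin under its centre, x along its beam.
- cap_wrench: Bystander: white nylon cap wrench about 170 mm long, 14 mm high, lying off the open end of the groove. Origin underneath, x along the handle towards the open ring.
- bottle: Bystander: green glass sample bottle standing upright, 62 mm in diameter, 200 mm tall. Origin under its centre.
- jar: Bystander: glass jar with steel cap, 70 mm in diameter, 90 mm tall. Origin under its centre.
Things that resemble listed ones, but are neither listed nor needed, are in the scene too. Leave any red or yellow look-alike of the part that bears roller_center alone.

How it is judged:
On the way:
1. the roller lies seated in the V-groove with its end against the stop post while the clamp arm is still up (x of roller_center in the frame of fixture between 0.0515 and 0.0585 m and z of roller_center in the frame of fixture between 0.0645 and 0.0715 m and angle between the y axis of roller_center and the y axis of fixture, either way round below 0.06 rad and y of roller_center in the frame of fixture between 0.0115 and 0.019 m and value of joint clamp below 0.7 rad), for 0.2 s.
At the end, for the whole second after the job is handed in: The roller lies in the V-groove (centre within 3.5 mm of the seated position across the groove and in height, axis within 0.06 rad of the groove), its end within 3.5 mm of the stop post, and the clamp arm is down and still with its pad resting on the roller (angle 1.47 to 1.65 rad, at least 0.4 N) (x of roller_center in the frame of fixture between 0.0515 and 0.0585 m and z of roller_center in the frame of fixture between 0.0645 and 0.0715 m and angle between the y axis of roller_center and the y axis of fixture, either way round below 0.06 rad and y of roller_center in the frame of fixture between 0.0115 and 0.019 m and value of joint clamp between 1.47 and 1.65 rad and contact force between clamp and roller above 0.4 N and velocity of joint clamp between -0.1 and 0.1 rad/s); the robot touches nothing.
It fails at once if the roller falls off the fixture (height (world z) of roller_center below 0.055 m).
It fails at once if a bystander (gauge block, caliper, cap wrench, bottle or jar) is moved by more than 25 mm (distance of any of gauge_block, caliper, cap_wrench, bottle, jar from where it was at the start of the episode above 0.025 m).
It also fails if it takes over 64 s, if anything falls off the work surface, if the arm or the gripper's body presses on something with over 40 N, if the wrist force passes 120 N, or if a joint passes its speed limit or range.

### The arm

A 6-joint arm with a two-finger parallel gripper is mounted at the origin on the work surface. World frame = base frame: x ahead of the robot, y to its left, z up, the work surface at z = 0. Lengths are in m, angles in rad, forces in N, time in s.
With the tool pointing down it reaches from about 0.3 to 0.775 m from the base axis. Payload 14.6 kg.
Tool frame: the origin (TCP) lies at the very end of the fingers, on their centre line; the grasp point (between the pads) lies 19 mm behind it; z points along the fingers, y is the direction in which the jaws open and shut (so a half turn about z gives the same grasp; the last joint's range is limited). The gripper opens to 94 mm and grips with 3 to 60 N. Pads are 16 mm wide; open, the fingers measure 119 mm over their backs; the gripper's body (75 mm by 177 mm) begins 78 mm behind the grasp point.
Start: joints at [1.153, 0.3, 1.521, -0, 1.321, -0.067], TCP at [0.189, 0.516, 0.205] pointing down, gripper open.
Joint ranges: [-3.03, 3.03], [-0.79, 2.21], [0.23, 2.52], [-1.04, 4.18], [0, 3.07], [-2.55, 2.55]. Speed limits (rad/s): [2.22, 2.22, 2.57, 3.14, 3.14, 3.14].

### API

Orientations are given as [roll, pitch, yaw] about the fixed x, y, z axes, in that order (R = Rz(yaw) Ry(pitch) Rx(roll)).
In Python, from station import ctrl, vision, ticket gives the robot as it stands.
- The arm moves only by the tool step_arm, never from a script. Its argument "steps" is a list of rows, each an object of numbers: "x", "y", "z": the shift along the tool's x, y, z in m; "ax", "ay", "az": the turn, a rotation vector about the tool's x, y, z in degrees; "claw": the finger opening in m, from 0 to 0.094. A call has 1 to 5 rows; each row shifts and turns the pose as measured when the row begins, along the tool's axes as they then stand; what a row does not reach is not made up. A row lasts 1/12 s, in which the tool goes at most 41.7 mm and 7.16 degrees, less where a joint would pass 70% of its speed; a pose out of reach is approached as far as the arm can. A call with a gripper value outside its range is refused whole. The fingers move at their own pace and stop on an object; "grip_force" is the grip in N (left out, the last holds). Time passes only in rows, so rows that do not move let the fingers close. It gives the time, the measured TCP pose, the force and the opening at its end, in the units of the state.
- ctrl.get_obs(): the state, without advancing time (a new reading comes with each control period).
- vision.camera(name): name is "scene" or "top"; returns (picture, depth): 420x560x3 uint8, red, green, blue; 420x560 float32, m along the optical axis (not along the pixel's ray), 0 where there is no reading.
- vision.camera_params(name): a dict with "fov_y" (degrees; the focal length in pixels is half the picture's height over the tangent of half this angle, whatever the lens; pixels are square), "cx", "cy" (the principal point, pixels), "k1" (the pictures are not rectified: a ray, as slopes to the right and down, at radius r is drawn at 1 + k1 r^2 times it, then the intrinsics apply), "origin" and "attitude" of the camera in the world. Camera axes: x right, y up, looking along -z (the intrinsics and any distortion apply to the point x, -y, -z); pixel columns grow to the right and rows downward; lengths in m; the calibration is good to about 2 mm. A picture is of the moment at which its call begins. camera_params takes no time and is no camera call.
- ticket.hand_in(): hands the job in, once; it reports no verdict.
The state is a dict: "time_s": time; "qpos": joint angles; "joint_vel": joint speeds; "tau": joint torques, N m; "ee_pos": TCP position; "eef_rot": TCP orientation; "force": force on the tool from outside, world axes, zero at the start; "moment": the same for the moment, N m; "grip_width": finger opening in m.
Only numpy, scipy, OpenCV 4.12 (cv2) and the standard library are available. Lean on these libraries where they do the work, as an engineer would, in place of code of your own. Each camera call takes 0.05 s, during which the arm holds its last target.

## Working session

There is one attempt and no reset: what is moved stays moved. The work goes in short steps, Python scripts to look and compute and a tool call to move; the robot and the scene stay as the last step left them, time stands still between calls to the robot, and variables do not carry over. Pictures are saved under pics/ and viewed, and the job is handed in when it is done.

Besides the shell and the picture viewer there is one more tool, called after "Call:" by a JSON object that holds its "api" and its "payload", one argument or row to a line. step_arm: Moves the arm, as the interface text tells. Its arguments: {"type":"object","properties":{"steps":{"type":"array"},"grip_force":{"type":"number"}},"required":["steps"]}

```bash
ls; mkdir -p pics; cat > h.py <<'E'
import numpy as np, cv2
from scipy.spatial.transform import Rotation as R
from station import ctrl, vision, ticket
def K(n):
    p=vision.camera_params(n); return p
def shot(n,tag):
    a,d=vision.camera(n); cv2.imwrite(f'pics/{tag}.png',a[:,:,::-1]); np.savez(f'pics/{tag}.npz',a=a,d=d); return a,d
def att(p):
    A=np.array(p['attitude'],float)
    if A.shape==(3,3): return A
    if A.size==4: raise Exception('quat')
    return R.from_euler('xyz',A).as_matrix()
def rays(n,uv):
    p=K(n); f=210/np.tan(np.radians(p['fov_y'])/2); uv=np.atleast_2d(np.array(uv,float))
    D=(uv-[p['cx'],p['cy']])/f
    r0=np.hypot(*D.T); r=r0.copy()
    for _ in range(30): r=r0/(1+p['k1']*r*r)
    s=np.where(r0>0,r/np.maximum(r0,1e-12),1); D=D*s[:,None]
    return np.array(p['origin'],float),np.c_[D[:,0],-D[:,1],-np.ones(len(D))]@att(p).T
def onplane(n,uv,z):
    o,d=rays(n,uv); return o+d*((z-o[2])/d[:,2])[:,None]
def withdepth(n,uv,dep):
    o,d=rays(n,uv); return o+d*np.array(dep).reshape(-1,1)
def proj(n,P):
    p=K(n); f=210/np.tan(np.radians(p['fov_y'])/2)
    c=(np.atleast_2d(P)-np.array(p['origin']))@att(p); s=np.c_[c[:,0],-c[:,1]]/-c[:,2:]
    s=s*(1+p['k1']*(s**2).sum(1))[:,None]; return s*f+[p['cx'],p['cy']]
E
python3 - <<'E'
from h import *
for n in('scene','top'):
    print(n,K(n)); a,d=shot(n,n+'0'); print(d.min(),d.max())
print(ctrl.get_obs())
E
```

```text
pics
scene {'fov_y': 50.33290244402752, 'cx': 268.5569582323449, 'cy': 202.92795073677988, 'k1': 0.0331183425721429, 'origin': array([0.91523836, 0.65270404, 1.18985124]), 'attitude': array([ 0.63587405, -0.00789715,  2.64596876])}
0.0 3.4830847
top {'fov_y': 45.28461417758079, 'cx': 281.1062778943159, 'cy': 206.2578507046616, 'k1': 0.0015719960022223655, 'origin': array([ 0.35203081, -0.03349741,  1.54124652]), 'attitude': array([ 0.14254572,  0.01834291, -1.57521421])}
0.0 2.4772356
{'time_s': 0.1, 'qpos': array([ 1.15338291e+00,  3.00446471e-01,  1.52148889e+00,  6.40132926e-06,
        1.32067229e+00, -6.65859973e-02]), 'joint_vel': array([-0.00132791, -0.00095824, -0.00071853, -0.00048761,  0.00085915,
       -0.0006279 ]), 'tau': array([ 2.05116262e-04, -5.32647979e+01, -3.53282762e+01,  7.08649191e-02,
        2.35559035e-02, -8.70097551e-05]), 'ee_pos': array([0.18892723, 0.51630272, 0.20493883]), 'eef_rot': array([-3.14058031e+00, -7.37218565e-05,  2.79076361e+00]), 'force': array([-1.00302201,  0.0608334 , -0.01089477]), 'moment': array([0.02697255, 0.02376376, 0.02615677]), 'grip_width': 0.09396514677965845}
```

View pics/scene0.png

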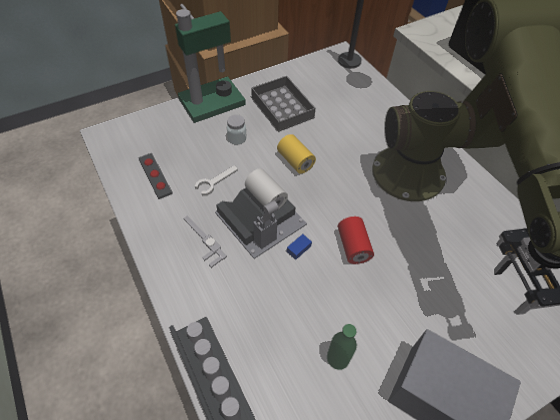

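View pics/top0.png

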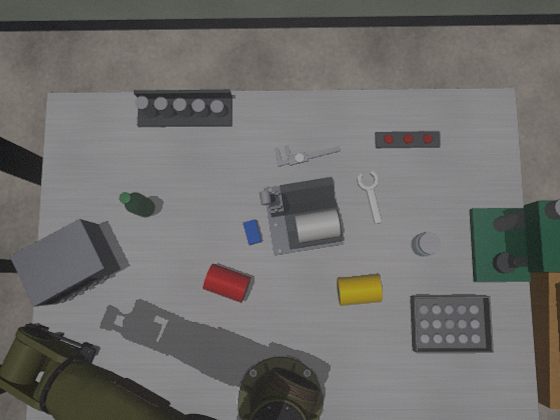

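The candidates for the roller are the white cylinder on the fixture (top 318,226; scene 266,188), the red one (top 227,283) and the yellow one (top 360,290). I choose the white one and check it in a close crop.

```bash
python3 - <<'E'
import cv2,numpy as np
t=cv2.imread('pics/top0.png')[165:265,235:395]; s=cv2.imread('pics/scene0.png')[160:265,185:325]
t=cv2.resize(t,None,fx=5,fy=5,interpolation=cv2.INTER_CUBIC);s=cv2.resize(s,None,fx=5.5,fy=5.5,interpolation=cv2.INTER_CUBIC)
cv2.imwrite('pics/tc.png',t);cv2.imwrite('pics/sc.png',s)
E
```

```text
(no output)
```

View pics/tc.png

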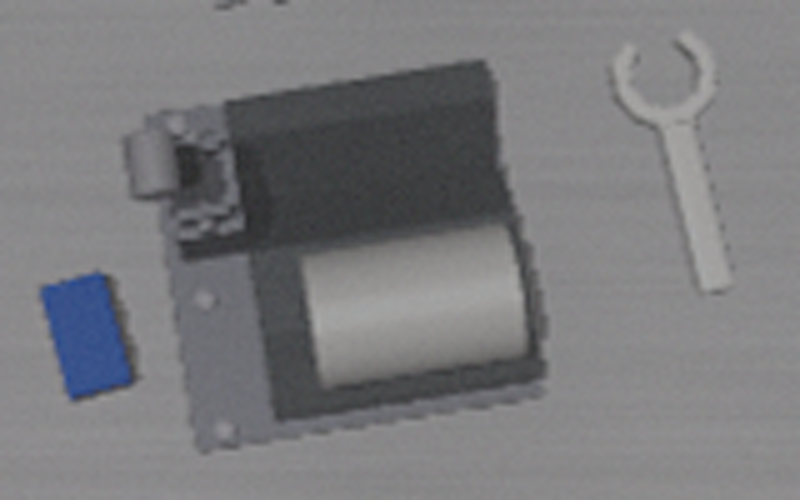

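View pics/sc.png

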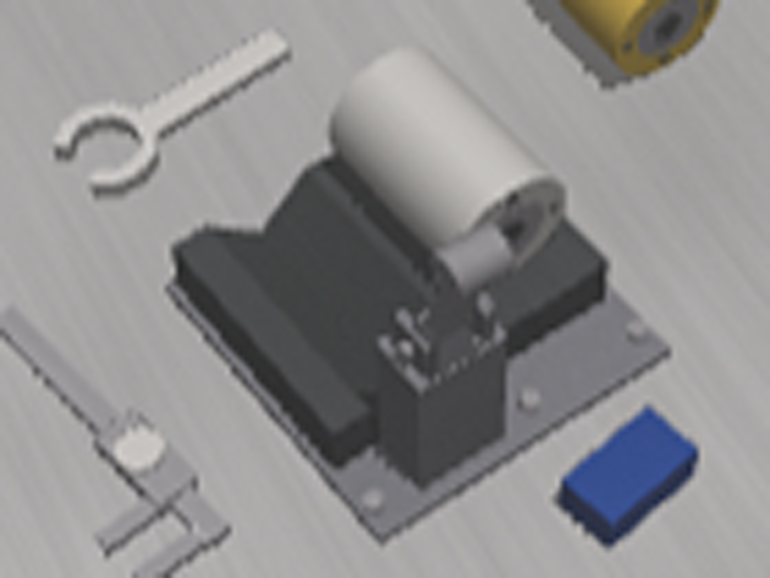

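```bash
python3 - <<'E'
from h import *
c=np.array([[488,62],[543,378],[275,418],[228,102]])/5+[235,165]
F=np.array([[114,-85],[-80,-85],[-80,75],[114,75]])/1000
W=onplane('top',c,.047); print(W)
def fit(F,W):
    fc,wc=F.mean(0),W.mean(0); H=(F-fc).T@(W-wc); a=np.arctan2(H[0,1]-H[1,0],H[0,0]+H[1,1])
    Rm=np.array([[np.cos(a),-np.sin(a)],[np.sin(a),np.cos(a)]]); t=wc-Rm@fc; return a,t,Rm
a,t,Rm=fit(F,W[:,:2]); print(a,t,(W[:,:2]-t-F@Rm.T)*1000)
dt=np.load('pics/top0.npz'); print([dt['d'][int(round(v))+0,int(round(u))] for u,v in c])
# scene corners: land corners & bed
s=np.array([[175,248],[340,455],[607,262]])/5.5+[185,160]
Fs=np.array([[114,-85],[114,75],[-80,75]])/1000
Ws=onplane('scene',s,.047); print(Ws,(Ws[:,:2]-t-Fs@Rm.T)*1000)
# depth point cloud in fixture frame
for n in('top','scene'):
    D=np.load(f'pics/{n}0.npz');d=D['d'];vv,uu=np.mgrid[:420,:560];uv=np.c_[uu.ravel(),vv.ravel()]
    P=withdepth(n,uv,d.ravel());P=P[d.ravel()>0];col=D['a'].reshape(-1,3)[d.ravel()>0]
    f=np.c_[(P[:,:2]-t)@Rm,P[:,2]]
    m=(abs(f[:,0]+30)<45)&(abs(f[:,1]+25)<80)&(f[:,2]>.06)
    q=f[m]; print(n,'roller',m.sum(),np.percentile(q,[1,50,99],axis=0))
    if m.sum()>10:
        # cylinder axis fit: x-z circle R=.04
        from scipy.optimize import least_squares
        r=least_squares(lambda p: np.hypot(q[:,0]-p[0]-p[2]*(q[:,1]+.025),q[:,2]-p[1])-.04,[-.03,.083,0],loss='soft_l1',f_scale=.002); print(r.x)
    m=(f[:,0]>.02)&(f[:,0]<.09)&(f[:,1]>.07)&(f[:,1]<.17)&(f[:,2]>.145); q=f[m]; print('tip',m.sum(),np.percentile(q,[2,50,98],axis=0))
    m=(f[:,0]>.092)&(f[:,0]<.112)&(f[:,1]>-.08)&(f[:,1]<.07);print('land z',np.percentile(f[m][:,2],[10,50,90]))
    b=(col[:,2].astype(int)>col[:,0]+40)&(abs(f[:,0])<.3)&(abs(f[:,1])<.3); print('blue',np.percentile(f[b],[2,50,98],axis=0))
E
```

```text
[[ 0.65352763 -0.16285317  0.047     ]
 [ 0.46253416 -0.19177805  0.047     ]
 [ 0.43974311 -0.03282244  0.047     ]
 [ 0.63022084 -0.00578657  0.047     ]]
0.1453291552770337 [ 0.52896155 -0.09582467] [[-0.54171081  0.56619466]
 [ 0.4197318  -0.26397117]
 [ 0.79958162  0.37831131]
 [-0.67760261 -0.6805348 ]]
[np.float32(1.5670508), np.float32(1.534393), np.float32(1.5185915), np.float32(1.5168439)]
[[ 0.65449996 -0.15460339  0.047     ]
 [ 0.63336096  0.01408135  0.047     ]
 [ 0.44023058 -0.02907954  0.047     ]] [[ 0.43062154  8.81596896]
 [ 2.46252502 19.18738405]
 [ 1.28705489  4.12120918]]
top roller 27199 [[-0.47756414 -0.54683556  0.06172528]
 [-0.21393531  0.4552958   0.28420422]
 [ 0.42284262  0.81921624  0.62058173]]
[-0.1838245   0.30375086  0.00464349]
tip 181 [[0.03865225 0.09806196 0.15179196]
 [0.05288412 0.11693734 0.21628814]
 [0.07161323 0.13455643 0.22645514]]
land z [0.04327432 0.04765359 0.05185291]
blue [[-0.04311872  0.16152908  0.02352638]
 [-0.0100866   0.18142965  0.03086466]
 [ 0.02317056  0.2013199   0.03678737]]
scene roller 47996 [[-1.01826115 -0.93135645  0.06232256]
 [-0.31363914  0.33254506  0.26241458]
 [ 0.41297729  0.80159564  0.68758767]]
[-0.50121416  0.3274973   0.4562082 ]
tip 176 [[0.03815778 0.10557732 0.14945207]
 [0.06000905 0.12338038 0.21468113]
 [0.07232942 0.13520531 0.22263715]]
land z [0.04424455 0.04718482 0.05016882]
blue [[-0.04355979  0.16263289  0.02397009]
 [-0.00997133  0.18303696  0.02998962]
 [ 0.02246349  0.20235458  0.0355206 ]]
```

```bash
cat >> h.py <<'E'
A0=0.14533;T0=np.array([0.52896,-0.09582])
RF=np.array([[np.cos(A0),-np.sin(A0)],[np.sin(A0),np.cos(A0)]])
def f2w(p): p=np.atleast_2d(p); return np.c_[p[:,:2]@RF.T+T0,p[:,2]]
def w2f(P): P=np.atleast_2d(P); return np.c_[(P[:,:2]-T0)@RF,P[:,2]]
def cloud(n,a,d):
    vv,uu=np.mgrid[:420,:560];uv=np.c_[uu.ravel(),vv.ravel()]
    m=d.ravel()>0
    return w2f(withdepth(n,uv[m],d.ravel()[m])),a.reshape(-1,3)[m].astype(int)
def meas(n,a,d):
    from scipy.optimize import least_squares
    f,c=cloud(n,a,d)
    white=(c.min(1)>125)&(c.max(1)-c.min(1)<30)
    m=white&(f[:,0]>-.08)&(f[:,0]<.1)&(f[:,1]>-.14)&(f[:,1]<.077)&(f[:,2]>.075)&(f[:,2]<.14); q=f[m]
    if m.sum()>50:
        x0=[np.median(q[:,0]),.08,0]; ym=np.median(q[:,1])
        r=least_squares(lambda p: np.hypot(q[:,0]-p[0]-p[2]*(q[:,1]-ym),q[:,2]-p[1])-.04,x0,loss='soft_l1',f_scale=.002)
        print(n,'roller x,z,yaw',r.x.round(4),'y ends',np.percentile(q[:,1],[0.5,1,2,50,98,99,99.5]).round(4),m.sum())
    m=(f[:,0]>.035)&(f[:,0]<.075)&(f[:,1]>-.02)&(f[:,1]<.17)&(f[:,2]>.145);q=f[m]
    if m.sum(): print('tip',m.sum(),np.percentile(q,[2,50,98],axis=0).round(4).tolist())
E
python3 - <<'E'
from h import *
for n in('top','scene'):
    D=np.load(f'pics/{n}0.npz');meas(n,D['a'],D['d'])
    d=D['d']
D=np.load('pics/scene0.npz')
for nm,u in dict(tray=(0,0)).items(): pass
print('tcp fix',w2f(ctrl.get_obs()['ee_pos']))
# gripper orientation in fixture
print(R.from_euler('xyz',ctrl.get_obs()['eef_rot']).as_matrix().round(3))
for n in('bottle','jar'):pass
print(f2w([[-.03,-.025,.083],[.055,.097,.125],[.055,.015,.0686]]))
E
```

```text
top roller x,z,yaw [-0.0278  0.0834 -0.0094] y ends [-0.0708 -0.0704 -0.0691 -0.0122  0.0452  0.0461  0.0467] 875
tip 181 [[0.0387, 0.0981, 0.1518], [0.0529, 0.1169, 0.2163], [0.0716, 0.1346, 0.2265]]
scene roller x,z,yaw [-0.0291  0.083  -0.0049] y ends [-0.0736 -0.0733 -0.0707 -0.0109  0.0462  0.0473  0.0478] 733
tip 176 [[0.0382, 0.1056, 0.1495], [0.06, 0.1234, 0.2147], [0.0723, 0.1352, 0.2226]]
tcp fix [[-0.24780122  0.65491302  0.20493883]]
[[-0.939  0.344 -0.   ]
 [ 0.344  0.939 -0.001]
 [ 0.    -0.001 -1.   ]]
[[ 0.50289673 -0.12490102  0.083     ]
 [ 0.56933276  0.00812249  0.125     ]
 [ 0.58120791 -0.07301308  0.0686    ]]
```

Call:
{"api": "step_arm", "payload": {
  "steps": [
    {"z": -0.035,"az": 7},
    {"z": -0.035,"az": 7},
    {"z": -0.02,"az": 7},
    {"az": 7},
    {"az": 7}
  ]
}}

```text
validation failed for argument at $.st...
```

Call:
{"api": "step_arm", "payload": {
  "steps": [
    {"az": 7},
    {"az": 7},
    {"az": 7},
    {"az": 5},
    {}
  ]
}}

```text
validation failed for argument at $.st...
```

```bash
cat >> h.py <<'E'
def st():
    o=ctrl.get_obs(); M=R.from_euler('xyz',o['eef_rot']).as_matrix(); FR=np.eye(3);FR[:2,:2]=RF
    print('t',round(o['time_s'],2),'fix',w2f(o['ee_pos']).round(4)[0],'tool in fix:',(FR.T@M).round(3).tolist(),'F',np.round(FR.T@o['force'],2),'w',round(o['grip_width'],4),'q',o['qpos'].round(2))
E
python3 -c "
from h import *
st()"
```

```text
t 0.1 fix [-0.2478  0.6549  0.2049] tool in fix: [[-0.879, 0.476, -0.001], [0.476, 0.879, -0.001], [0.0, -0.001, -1.0]] F [-0.98  0.21 -0.01] w 0.094 q [ 1.15  0.3   1.52  0.    1.32 -0.07]
```

Call:
{"api": "step_arm", "payload": {
  "steps": [
    {"x": 0,"y": 0,"z": -0.035,"ax": 0,"ay": 0,"az": 7,"claw": 0.094},
    {"x": 0,"y": 0,"z": -0.035,"ax": 0,"ay": 0,"az": 7,"claw": 0.094},
    {"x": 0,"y": 0,"z": -0.02,"ax": 0,"ay": 0,"az": 7,"claw": 0.094},
    {"x": 0,"y": 0,"z": 0,"ax": 0,"ay": 0,"az": 7,"claw": 0.094},
    {"x": 0,"y": 0,"z": 0,"ax": 0,"ay": 0,"az": 7,"claw": 0.094}
  ]
}}

```text
time_s: 0.52
ee_pos: [0.1885, 0.5153, 0.2964]
eef_rot: [-3.135, 0.004, 2.168]
force: [-0.3, 0.5, -0.5]
grip_width: 0.094
```

Call:
{"api": "step_arm", "payload": {
  "steps": [
    {"x": -0.035,"y": 0.011,"z": 0,"ax": 0,"ay": 0,"az": 7,"claw": 0.094},
    {"x": -0.035,"y": 0.011,"z": 0,"ax": 0,"ay": 0,"az": 7,"claw": 0.094},
    {"x": -0.038,"y": 0.012,"z": 0,"ax": 0,"ay": 0,"az": 7,"claw": 0.094},
    {"x": -0.038,"y": 0.012,"z": 0,"ax": 0,"ay": 0,"az": 5,"claw": 0.094},
    {"x": -0.038,"y": 0.012,"z": 0,"ax": 0,"ay": 0,"az": 0,"claw": 0.094}
  ]
}}

```text
time_s: 0.93
ee_pos: [0.304, 0.3628, 0.2949]
eef_rot: [-3.135, 0.008, 1.696]
force: [1.1, 0.1, 0.1]
grip_width: 0.0943
```

Call:
{"api": "step_arm", "payload": {
  "steps": [
    {"x": -0.038,"y": 0.012,"z": 0,"ax": 0,"ay": 0,"az": 0,"claw": 0.094},
    {"x": -0.038,"y": 0.012,"z": 0,"ax": 0,"ay": 0,"az": 0,"claw": 0.094},
    {"x": -0.038,"y": 0.012,"z": 0,"ax": 0,"ay": 0,"az": 0,"claw": 0.094},
    {"x": -0.038,"y": 0.012,"z": 0,"ax": 0,"ay": 0,"az": 0,"claw": 0.094},
    {"x": -0.038,"y": 0.012,"z": 0,"ax": 0,"ay": 0,"az": 0,"claw": 0.094}
  ]
}}

```text
time_s: 1.35
ee_pos: [0.3882, 0.1723, 0.295]
eef_rot: [-3.133, 0.009, 1.696]
force: [1.1, 0.5, 0.1]
grip_width: 0.0941
```

```bash
python3 -c "
from h import *
st()"
```

```text
t 1.35 fix [-0.1004  0.2856  0.295 ] tool in fix: [[0.02, 1.0, -0.008], [1.0, -0.02, -0.009], [-0.009, -0.008, -1.0]] F [1.14 0.38 0.06] w 0.0941 q [ 0.34 -0.04  1.7  -0.01  1.49  0.21]
```

Call:
{"api": "step_arm", "payload": {
  "steps": [
    {"x": -0.037,"y": 0.009,"z": 0,"ax": 0,"ay": 0,"az": -1.2,"claw": 0.094},
    {"x": -0.037,"y": 0.009,"z": 0,"ax": 0,"ay": 0,"az": 0,"claw": 0.094},
    {"x": -0.037,"y": 0.009,"z": 0,"ax": 0,"ay": 0,"az": 0,"claw": 0.094},
    {"x": -0.037,"y": 0.009,"z": 0,"ax": 0,"ay": 0,"az": 0,"claw": 0.094},
    {"x": -0.037,"y": 0.009,"z": 0,"ax": 0,"ay": 0,"az": 0,"claw": 0.094}
  ]
}}

```text
time_s: 1.77
ee_pos: [0.4599, -0.0148, 0.296]
eef_rot: [-3.133, 0.009, 1.718]
force: [1.0, 0.2, 0.0]
grip_width: 0.094
```

Call:
{"api": "step_arm", "payload": {
  "steps": [
    {"x": -0.037,"y": 0.009,"z": 0,"ax": 0,"ay": 0,"az": 0,"claw": 0.094},
    {"x": -0.037,"y": 0.009,"z": 0,"ax": 0,"ay": 0,"az": 0,"claw": 0.094},
    {"x": -0.037,"y": 0.009,"z": 0,"ax": 0,"ay": 0,"az": 0,"claw": 0.094},
    {"x": 0,"y": 0,"z": 0,"ax": 0,"ay": 0,"az": 0,"claw": 0.094},
    {"x": 0,"y": 0,"z": 0,"ax": 0,"ay": 0,"az": 0,"claw": 0.094}
  ]
}}

```text
time_s: 2.18
ee_pos: [0.5041, -0.1331, 0.2943]
eef_rot: [-3.129, 0.008, 1.711]
force: [-1.0, 0.9, -0.7]
grip_width: 0.0938
```

```bash
python3 -c "
from h import *
st()"
```

```text
t 2.18 fix [-0.03   -0.0333  0.2943] tool in fix: [[0.006, 1.0, -0.012], [1.0, -0.006, -0.008], [-0.008, -0.012, -1.0]] F [-0.83  1.03 -0.7 ] w 0.0938 q [-0.32  0.19  1.46 -0.01  1.51 -0.46]
```

Call:
{"api": "step_arm", "payload": {
  "steps": [
    {"x": 0.021,"y": 0.001,"z": 0.035,"ax": 0,"ay": 0,"az": 0,"claw": 0.094},
    {"x": 0,"y": 0,"z": 0.035,"ax": 0,"ay": 0,"az": 0,"claw": 0.094},
    {"x": 0,"y": 0,"z": 0.035,"ax": 0,"ay": 0,"az": 0,"claw": 0.094},
    {"x": 0,"y": 0,"z": 0.025,"ax": 0,"ay": 0,"az": 0,"claw": 0.094},
    {"x": 0,"y": 0,"z": 0,"ax": 0,"ay": 0,"az": 0,"claw": 0.094}
  ]
}}

```text
time_s: 2.6
ee_pos: [0.5, -0.11, 0.1604]
eef_rot: [-3.132, 0.009, 1.711]
force: [-0.8, 0.3, -0.8]
grip_width: 0.0942
```

```bash
python3 -c "
from h import *
st()
for n in('top','scene'):
    a,d=shot(n,n+'1'); meas(n,a,d)
cv2.imwrite('pics/sc1.png',cv2.resize(a[140:260,190:330,::-1],None,fx=5,fy=5))
"
```

```text
t 2.6 fix [-0.0307 -0.0098  0.1604] tool in fix: [[0.005, 1.0, -0.009], [1.0, -0.005, -0.009], [-0.009, -0.009, -1.0]] F [-0.75  0.44 -0.76] w 0.0942 q [-0.28  0.26  1.68 -0.01  1.21 -0.42]
top roller x,z,yaw [-0.0299  0.0841 -0.7913] y ends [0.0141 0.0142 0.0144 0.0247 0.0362 0.0365 0.0367] 65
tip 281 [[0.0385, -0.0188, 0.1578], [0.0524, 0.1074, 0.2215], [0.0714, 0.134, 0.3049]]
scene roller x,z,yaw [-0.0291  0.0828 -0.0032] y ends [-0.0723 -0.0715 -0.0687  0.0153  0.0461  0.0468  0.0474] 422
tip 391 [[0.0361, -0.0183, 0.1531], [0.0518, 0.0231, 0.267], [0.0719, 0.1349, 0.3052]]
```

View pics/sc1.png

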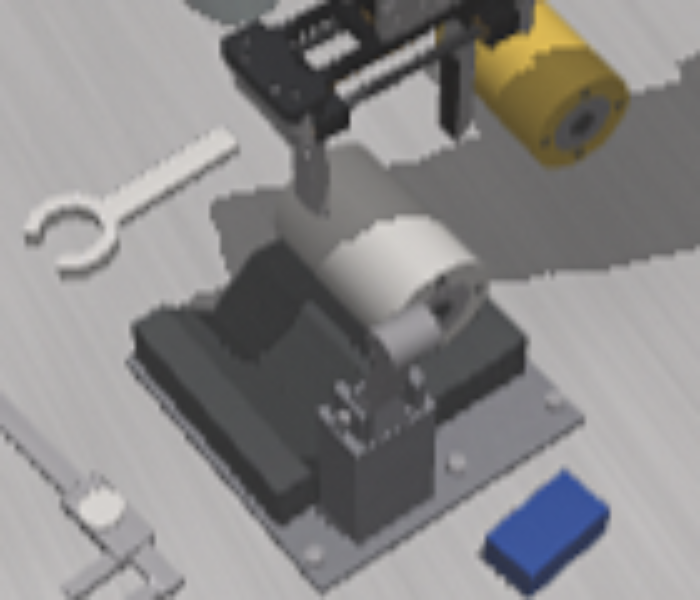

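The crop shows the two open fingers (crop 310,190 and 455,100) straddling the white roller from above, centred to within about 2 mm. I'm going down around it.

Call:
{"api": "step_arm", "payload": {
  "steps": [
    {"x": 0,"y": 0.0015,"z": 0.02,"ax": 0,"ay": 0,"az": 0,"claw": 0.094},
    {"x": 0,"y": 0.0005,"z": 0.025,"ax": 0,"ay": 0,"az": 0,"claw": 0.094},
    {"x": 0,"y": 0,"z": 0.025,"ax": 0,"ay": 0,"az": 0,"claw": 0.094},
    {"x": 0,"y": 0,"z": 0.025,"ax": 0,"ay": 0,"az": 0,"claw": 0.094},
    {"x": 0,"y": 0,"z": 0,"ax": 0,"ay": 0,"az": 0,"claw": 0.094}
  ]
}}

```text
time_s: 3.12
ee_pos: [0.5103, -0.112, 0.0803]
eef_rot: [3.129, 0.019, 1.713]
force: [-0.3, 0.4, -0.6]
grip_width: 0.0941
```

```bash
python3 -c "
from h import *
st()
a,d=shot('scene','scene2'); meas('scene',a,d)
"
```

```text
t 3.12 fix [-0.0208 -0.0133  0.0803] tool in fix: [[0.003, 1.0, 0.012], [1.0, -0.003, -0.019], [-0.019, 0.012, -1.0]] F [-0.25  0.44 -0.61] w 0.0941 q [-0.28  0.37  1.74 -0.01  1.01 -0.41]
scene roller x,z,yaw [-0.0288  0.0828 -0.0011] y ends [-0.0728 -0.072  -0.0713  0.0216  0.0475  0.0482  0.0489] 339
tip 399 [[0.0369, -0.0173, 0.1529], [0.056, 0.0208, 0.217], [0.0721, 0.1348, 0.2241]]
```

Call:
{"api": "step_arm", "payload": {
  "steps": [
    {"x": 0,"y": 0.001,"z": 0.01,"ax": 0.7,"ay": 1.1,"az": 0,"claw": 0.094},
    {"x": 0,"y": 0.001,"z": 0.01,"ax": 0,"ay": 0,"az": 0,"claw": 0.094},
    {"x": 0,"y": 0,"z": 0,"ax": 0,"ay": 0,"az": 0,"claw": 0.094}
  ]
}}

```text
time_s: 3.42
ee_pos: [0.5176, -0.1127, 0.0699]
eef_rot: [3.13, 0.005, 1.714]
force: [-1.1, 0.2, -2.7]
grip_width: 0.0939
```

```bash
python3 -c "
from h import *
st()
a,d=shot('scene','scene3'); meas('scene',a,d)
"
```

```text
t 3.42 fix [-0.0137 -0.0151  0.0699] tool in fix: [[0.002, 1.0, 0.012], [1.0, -0.002, -0.005], [-0.005, 0.012, -1.0]] F [-1.02  0.33 -2.75] w 0.0939 q [-0.28  0.4   1.72  0.    1.   -0.43]
scene roller x,z,yaw [-0.0225  0.0836 -0.0088] y ends [-0.0731 -0.0722 -0.0697  0.0213  0.0481  0.0487  0.0488] 362
tip 439 [[0.0364, -0.0181, 0.1535], [0.0577, 0.0181, 0.2107], [0.0723, 0.1346, 0.3507]]
```

Call:
{"api": "step_arm", "payload": {
  "steps": [
    {"x": 0.001,"y": 0.005,"z": 0.003,"ax": 0.3,"ay": 0.2,"az": 0,"claw": 0.094},
    {"x": 0.001,"y": 0.005,"z": 0.003,"ax": 0.2,"ay": 0,"az": 0,"claw": 0.094},
    {"x": 0.001,"y": 0.005,"z": 0.002,"ax": 0,"ay": 0,"az": 0,"claw": 0.094},
    {"x": 0,"y": 0.005,"z": 0,"ax": 0,"ay": 0,"az": 0,"claw": 0.094},
    {"x": 0,"y": 0,"z": 0,"ax": 0,"ay": 0,"az": 0,"claw": 0.094}
  ]
}}

```text
time_s: 3.88
ee_pos: [0.5406, -0.107, 0.0678]
eef_rot: [3.132, 0.006, 1.714]
force: [0.8, 0.2, 0.5]
grip_width: 0.0936
```

```bash
python3 -c "
from h import *
st()
a,d=shot('scene','scene4'); meas('scene',a,d)
"
```

```text
t 3.88 fix [ 0.0099 -0.0127  0.0678] tool in fix: [[0.002, 1.0, 0.009], [1.0, -0.002, -0.006], [-0.006, 0.009, -1.0]] F [0.78 0.06 0.5 ] w 0.0936 q [-0.26  0.45  1.66 -0.    1.02 -0.4 ]
scene roller x,z,yaw [ 0.0043  0.0855 -0.0037] y ends [-0.0673 -0.0658 -0.064   0.0224  0.048   0.0488  0.0489] 371
tip 691 [[0.0357, -0.0162, 0.1569], [0.0503, 0.0284, 0.2667], [0.0733, 0.1343, 0.3747]]
```

Call:
{"api": "step_arm", "payload": {
  "steps": [
    {"x": 0,"y": 0.004,"z": 0.003,"ax": 0,"ay": 0,"az": 0,"claw": 0.094},
    {"x": 0,"y": 0.004,"z": 0.003,"ax": 0,"ay": 0,"az": 0,"claw": 0.094},
    {"x": 0,"y": 0.004,"z": 0.002,"ax": 0,"ay": 0,"az": 0,"claw": 0.094},
    {"x": 0,"y": 0,"z": 0,"ax": 0,"ay": 0,"az": 0,"claw": 0.094}
  ]
}}

```text
time_s: 4.27
ee_pos: [0.5526, -0.1052, 0.0594]
eef_rot: [3.133, 0.006, 1.715]
force: [-0.3, 0.6, -0.6]
grip_width: 0.0938
```

```bash
python3 -c "
from h import *
st()
a,d=shot('scene','scene5'); meas('scene',a,d)
"
```

```text
t 4.27 fix [ 0.0221 -0.0127  0.0594] tool in fix: [[0.002, 1.0, 0.008], [1.0, -0.001, -0.006], [-0.006, 0.008, -1.0]] F [-0.21  0.61 -0.64] w 0.0938 q [-0.25  0.48  1.63 -0.    1.02 -0.39]
scene roller x,z,yaw [0.0151 0.0867 0.0007] y ends [-0.0615 -0.0601 -0.0593  0.0245  0.0484  0.0488  0.0492] 353
tip 904 [[0.0357, -0.0167, 0.1626], [0.0524, 0.0296, 0.3125], [0.0724, 0.1339, 0.3717]]
```

Call:
{"api": "step_arm", "payload": {
  "steps": [
    {"x": 0,"y": 0.004,"z": 0,"ax": 0,"ay": 0,"az": 0,"claw": 0.094},
    {"x": 0,"y": 0.004,"z": 0,"ax": 0,"ay": 0,"az": 0,"claw": 0.094},
    {"x": 0,"y": 0.004,"z": 0,"ax": 0,"ay": 0,"az": 0,"claw": 0.094},
    {"x": 0,"y": 0,"z": 0,"ax": 0,"ay": 0,"az": 0,"claw": 0.094}
  ]
}}

```text
time_s: 4.65
ee_pos: [0.5655, -0.1034, 0.0597]
eef_rot: [3.133, 0.006, 1.714]
force: [-0.2, -0.0, 0.4]
grip_width: 0.0941
```

```bash
python3 -c "
from h import *
st()
a,d=shot('scene','scene6'); meas('scene',a,d)
"
```

```text
t 4.65 fix [ 0.035  -0.0128  0.0597] tool in fix: [[0.002, 1.0, 0.009], [1.0, -0.002, -0.006], [-0.006, 0.009, -1.0]] F [-0.18  0.02  0.41] w 0.0941 q [-0.24  0.51  1.6  -0.    1.03 -0.39]
scene roller x,z,yaw [ 0.0374  0.0834 -0.024 ] y ends [-0.0635 -0.0614 -0.0596  0.0239  0.0482  0.0487  0.0496] 373
tip 1048 [[0.0359, -0.0175, 0.1671], [0.0552, 0.0328, 0.3169], [0.0734, 0.1336, 0.3782]]
```

Call:
{"api": "step_arm", "payload": {
  "steps": [
    {"x": 0,"y": 0.004,"z": 0,"ax": 0,"ay": 0,"az": 0,"claw": 0.094},
    {"x": 0,"y": 0.004,"z": 0,"ax": 0,"ay": 0,"az": 0,"claw": 0.094},
    {"x": 0,"y": 0.004,"z": 0,"ax": 0,"ay": 0,"az": 0,"claw": 0.094},
    {"x": 0,"y": 0.004,"z": 0,"ax": 0,"ay": 0,"az": 0,"claw": 0.094},
    {"x": 0,"y": 0.003,"z": 0,"ax": 0,"ay": 0,"az": 0,"claw": 0.094}
  ]
}}

```text
time_s: 5.12
ee_pos: [0.5867, -0.1004, 0.0603]
eef_rot: [3.13, 0.006, 1.714]
force: [-0.1, 0.1, -1.0]
grip_width: 0.094
```

Call:
{"api": "step_arm", "payload": {
  "steps": [
    {"x": 0,"y": 0,"z": 0,"ax": 0,"ay": 0,"az": 0,"claw": 0.094},
    {"x": 0,"y": 0,"z": 0,"ax": 0,"ay": 0,"az": 0,"claw": 0.094}
  ]
}}

```text
time_s: 5.28
ee_pos: [0.5872, -0.1003, 0.0601]
eef_rot: [3.131, 0.006, 1.715]
force: [0.1, 0.0, 0.3]
grip_width: 0.0941
```

```bash
python3 -c "
from h import *
st()
a,d=shot('scene','scene7'); meas('scene',a,d)
"
```

```text
t 5.28 fix [ 0.0569 -0.0128  0.0601] tool in fix: [[0.002, 1.0, 0.011], [1.0, -0.002, -0.006], [-0.006, 0.011, -1.0]] F [0.11 0.01 0.31] w 0.0941 q [-0.23  0.55  1.53 -0.    1.05 -0.37]
scene roller x,z,yaw [ 0.0555  0.0687 -0.0086] y ends [-0.0702 -0.0691 -0.0674  0.0204  0.049   0.0498  0.05  ] 409
tip 1014 [[0.036, -0.0168, 0.1667], [0.0578, 0.0432, 0.3275], [0.0739, 0.1341, 0.3901]]
```

Call:
{"api": "step_arm", "payload": {
  "steps": [
    {"x": 0,"y": -0.001,"z": -0.006,"ax": 0,"ay": 0,"az": 0,"claw": 0.094},
    {"x": 0,"y": 0,"z": -0.01,"ax": 0,"ay": 0,"az": 0,"claw": 0.094},
    {"x": 0,"y": 0,"z": -0.015,"ax": 0,"ay": 0,"az": 0,"claw": 0.094},
    {"x": 0,"y": 0,"z": -0.02,"ax": 0,"ay": 0,"az": 0,"claw": 0.094},
    {"x": 0,"y": 0,"z": -0.025,"ax": 0,"ay": 0,"az": 0,"claw": 0.094}
  ]
}}

```text
time_s: 5.75
ee_pos: [0.5822, -0.0997, 0.1364]
eef_rot: [3.139, 0.003, 1.714]
force: [0.6, -0.7, 0.5]
grip_width: 0.0938
```

Call:
{"api": "step_arm", "payload": {
  "steps": [
    {"x": -0.02,"y": 0,"z": -0.025,"ax": 0,"ay": 0,"az": 0,"claw": 0.0},
    {"x": -0.03,"y": 0,"z": -0.02,"ax": 0,"ay": 0,"az": 0,"claw": 0.0},
    {"x": -0.03,"y": 0,"z": 0,"ax": 0,"ay": 0,"az": 0,"claw": 0.0},
    {"x": -0.02,"y": 0,"z": 0,"ax": 0,"ay": 0,"az": 0,"claw": 0.0},
    {"x": 0,"y": 0,"z": 0,"ax": 0,"ay": 0,"az": 0,"claw": 0.0}
  ]
}}

```text
time_s: 6.17
ee_pos: [0.5977, -0.2018, 0.1973]
eef_rot: [3.127, 0.01, 1.717]
force: [-0.5, 0.5, -0.8]
grip_width: 0.0642
```

```bash
python3 -c "
from h import *
st()
a,d=shot('scene','scene8'); meas('scene',a,d)
a,d=shot('top','top8'); meas('top',a,d)
"
```

```text
t 6.17 fix [ 0.0526 -0.1148  0.1973] tool in fix: [[-0.001, 1.0, 0.015], [1.0, 0.001, -0.01], [-0.01, 0.015, -1.0]] F [-0.43  0.56 -0.76] w 0.0642 q [-0.38  0.48  1.3  -0.    1.35 -0.53]
scene roller x,z,yaw [ 0.0562  0.0687 -0.0134] y ends [-0.0712 -0.0704 -0.0696 -0.0085  0.048   0.0489  0.0497] 786
tip 180 [[0.0392, 0.1058, 0.1481], [0.0605, 0.1235, 0.2146], [0.0725, 0.1353, 0.2229]]
top roller x,z,yaw [ 0.0571  0.0689 -0.0087] y ends [-0.0662 -0.0634 -0.0605 -0.0013  0.0468  0.0475  0.048 ] 802
tip 178 [[0.039, 0.0976, 0.1527], [0.0533, 0.1169, 0.2174], [0.0719, 0.1346, 0.2251]]
```

View pics/scene8.png

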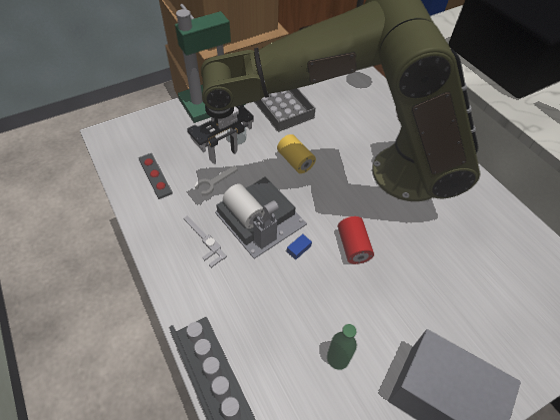

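Call:
{"api": "step_arm", "payload": {
  "steps": [
    {"x": 0,"y": 0,"z": 0.03,"ax": 0,"ay": 0,"az": 0,"claw": 0.0},
    {"x": 0,"y": 0,"z": 0.03,"ax": 0,"ay": 0,"az": 0,"claw": 0.0},
    {"x": 0,"y": 0,"z": 0.02,"ax": 0,"ay": 0,"az": 0,"claw": 0.0},
    {"x": 0,"y": 0,"z": 0.01,"ax": 0,"ay": 0,"az": 0,"claw": 0.0},
    {"x": 0,"y": 0,"z": 0,"ax": 0,"ay": 0,"az": 0,"claw": 0.0}
  ]
}}

```text
time_s: 6.68
ee_pos: [0.5986, -0.1937, 0.1057]
eef_rot: [3.126, 0.009, 1.723]
force: [-0.6, -0.0, 0.6]
grip_width: 0.0229
```

```bash
python3 -c "
from h import *
st()
"
```

```text
t 6.68 fix [ 0.0548 -0.1069  0.1057] tool in fix: [[-0.006, 1.0, 0.016], [1.0, 0.007, -0.009], [-0.009, 0.015, -1.0]] F [-0.56  0.05  0.64] w 0.0229 q [-0.37  0.56  1.4   0.    1.17 -0.52]
```

Call:
{"api": "step_arm", "payload": {
  "steps": [
    {"x": -0.005,"y": 0,"z": 0.015,"ax": 0.9,"ay": 0.5,"az": 0.4,"claw": 0.0},
    {"x": -0.003,"y": 0,"z": 0.015,"ax": 0,"ay": 0,"az": 0,"claw": 0.0},
    {"x": 0,"y": 0,"z": 0.015,"ax": 0,"ay": 0,"az": 0,"claw": 0.0},
    {"x": 0,"y": 0,"z": 0.01,"ax": 0,"ay": 0,"az": 0,"claw": 0.0},
    {"x": 0,"y": 0,"z": 0,"ax": 0,"ay": 0,"az": 0,"claw": 0.0}
  ]
}}

```text
time_s: 7.1
ee_pos: [0.6019, -0.1994, 0.0524]
eef_rot: [3.137, 0.002, 1.719]
force: [0.1, -0.4, -0.2]
grip_width: 0.0005
```

```bash
python3 -c "
from h import *
st()
"
```

```text
t 7.1 fix [ 0.0572 -0.1131  0.0524] tool in fix: [[-0.003, 1.0, 0.004], [1.0, 0.003, -0.002], [-0.002, 0.004, -1.0]] F [ 0.03 -0.43 -0.23] w 0.0005 q [-0.38  0.64  1.41  0.    1.09 -0.53]
```

Call:
{"api": "step_arm", "payload": {
  "steps": [
    {"x": 0.008,"y": -0.001,"z": 0.002,"ax": 0,"ay": 0,"az": 0,"claw": 0.0},
    {"x": 0.008,"y": -0.001,"z": 0.001,"ax": 0,"ay": 0,"az": 0,"claw": 0.0},
    {"x": 0.008,"y": 0,"z": 0,"ax": 0,"ay": 0,"az": 0,"claw": 0.0},
    {"x": 0.004,"y": 0,"z": 0,"ax": 0,"ay": 0,"az": 0,"claw": 0.0},
    {"x": 0.004,"y": 0,"z": 0,"ax": 0,"ay": 0,"az": 0,"claw": 0.0}
  ]
}}

```text
time_s: 7.52
ee_pos: [0.5957, -0.1652, 0.0523]
eef_rot: [3.134, 0.004, 1.719]
force: [1.2, -5.0, 0.5]
grip_width: -0.0
```

Call:
{"api": "step_arm", "payload": {
  "steps": [
    {"x": 0.004,"y": 0,"z": 0,"ax": 0,"ay": 0,"az": 0,"claw": 0.0},
    {"x": 0.004,"y": 0,"z": 0,"ax": 0,"ay": 0,"az": 0,"claw": 0.0},
    {"x": 0,"y": 0,"z": 0,"ax": 0,"ay": 0,"az": 0,"claw": 0.0}
  ]
}}

```text
time_s: 7.77
ee_pos: [0.5946, -0.1561, 0.0533]
eef_rot: [3.132, 0.006, 1.72]
force: [-0.8, -0.9, -1.6]
grip_width: 0.0003
```

```bash
python3 -c "
from h import *
st()
a,d=shot('scene','scene9'); meas('scene',a,d)
"
```

```text
t 7.77 fix [ 0.0563 -0.0692  0.0533] tool in fix: [[-0.004, 1.0, 0.009], [1.0, 0.004, -0.006], [-0.006, 0.009, -1.0]] F [-0.94 -0.79 -1.57] w 0.0003 q [-0.32  0.59  1.48 -0.    1.06 -0.46]
scene roller x,z,yaw [ 0.0557  0.0689 -0.0105] y ends [-0.0561 -0.0552 -0.0536  0.0063  0.059   0.0597  0.06  ] 737
tip 591 [[0.0358, -0.0174, 0.1562], [0.0554, -0.004, 0.3273], [0.0733, 0.1343, 0.3864]]
```

Call:
{"api": "step_arm", "payload": {
  "steps": [
    {"x": 0.004,"y": 0,"z": 0,"ax": 0,"ay": 0,"az": 0,"claw": 0.0},
    {"x": 0.004,"y": 0,"z": 0,"ax": 0,"ay": 0,"az": 0,"claw": 0.0},
    {"x": 0.003,"y": 0,"z": 0,"ax": 0,"ay": 0,"az": 0,"claw": 0.0},
    {"x": 0,"y": 0,"z": 0,"ax": 0,"ay": 0,"az": 0,"claw": 0.0}
  ]
}}

```text
time_s: 8.15
ee_pos: [0.5936, -0.147, 0.0542]
eef_rot: [3.131, 0.008, 1.719]
force: [1.3, -2.1, -1.5]
grip_width: 0.0006
```

```bash
python3 -c "
from h import *
st()
a,d=shot('scene','scene10'); meas('scene',a,d)
"
```

```text
t 8.15 fix [ 0.0565 -0.06    0.0542] tool in fix: [[-0.003, 1.0, 0.011], [1.0, 0.003, -0.008], [-0.008, 0.011, -1.0]] F [ 0.93 -2.3  -1.55] w 0.0006 q [-0.3   0.58  1.49 -0.    1.06 -0.45]
scene roller x,z,yaw [ 0.0557  0.0689 -0.0178] y ends [-0.0476 -0.0465 -0.0449  0.0147  0.0672  0.0678  0.0684] 735
tip 608 [[0.0362, -0.0137, 0.156], [0.0567, 0.0047, 0.3314], [0.0743, 0.1341, 0.3869]]
```

Call:
{"api": "step_arm", "payload": {
  "steps": [
    {"x": 0.003,"y": 0,"z": 0,"ax": 0,"ay": 0,"az": 0,"claw": 0.0},
    {"x": 0.003,"y": 0,"z": 0,"ax": 0,"ay": 0,"az": 0,"claw": 0.0},
    {"x": 0.002,"y": 0,"z": 0,"ax": 0,"ay": 0,"az": 0,"claw": 0.0}
  ]
}}

```text
time_s: 8.45
ee_pos: [0.5927, -0.1407, 0.0545]
eef_rot: [3.13, 0.01, 1.717]
force: [0.3, -4.6, 0.7]
grip_width: 0.0005
```

Call:
{"api": "step_arm", "payload": {
  "steps": [
    {"x": 0.003,"y": 0,"z": 0,"ax": 0,"ay": 0,"az": 0,"claw": 0.0}
  ]
}}

```text
time_s: 8.53
ee_pos: [0.5924, -0.1384, 0.0546]
eef_rot: [3.129, 0.011, 1.717]
force: [0.4, -29.7, -3.3]
grip_width: 0.0003
```

Call:
{"api": "step_arm", "payload": {
  "steps": [
    {"x": 0.003,"y": 0,"z": 0,"ax": 0,"ay": 0,"az": 0,"claw": 0.0}
  ]
}}

```text
time_s: 8.62
ee_pos: [0.5923, -0.1386, 0.0549]
eef_rot: [3.129, 0.016, 1.717]
force: [4.7, -40.3, -4.0]
grip_width: 0.0001
```

```bash
python3 -c "
from h import *
st()
a,d=shot('scene','scene11'); meas('scene',a,d)
"
```

```text
t 8.62 fix [ 0.0565 -0.0515  0.0549] tool in fix: [[-0.001, 1.0, 0.013], [1.0, 0.001, -0.016], [-0.016, 0.013, -1.0]] F [ -1.18 -40.6   -4.01] w 0.0001 q [-0.29  0.57  1.5  -0.01  1.05 -0.43]
scene roller x,z,yaw [ 0.0555  0.069  -0.0155] y ends [-0.0383 -0.0366 -0.0353  0.0203  0.072   0.0738  0.0752] 696
tip 734 [[0.036, -0.0191, 0.157], [0.0567, 0.0133, 0.3193], [0.0739, 0.1341, 0.387]]
```

Firm contact with the stop: the force jumped from 5 N to 40 N and the end stopped moving. I'm backing off.

Call:
{"api": "step_arm", "payload": {
  "steps": [
    {"x": -0.008,"y": 0,"z": 0,"ax": 0,"ay": 0,"az": 0,"claw": 0.0},
    {"x": -0.015,"y": 0,"z": 0,"ax": 0,"ay": 0,"az": 0,"claw": 0.0},
    {"x": -0.02,"y": 0,"z": 0,"ax": 0,"ay": 0,"az": 0,"claw": 0.0},
    {"x": -0.01,"y": 0,"z": -0.01,"ax": 0,"ay": 0,"az": 0,"claw": 0.0},
    {"x": 0,"y": 0,"z": -0.03,"ax": 0,"ay": 0,"az": 0,"claw": 0.0}
  ]
}}

```text
time_s: 9.08
ee_pos: [0.5974, -0.1936, 0.0917]
eef_rot: [3.136, 0.011, 1.716]
force: [0.2, 0.0, -0.2]
grip_width: 0.0004
```

Call:
{"api": "step_arm", "payload": {
  "steps": [
    {"x": 0,"y": 0,"z": -0.04,"ax": 0,"ay": 0,"az": 0,"claw": 0.0},
    {"x": 0,"y": 0,"z": -0.04,"ax": 0,"ay": 0,"az": 0,"claw": 0.0},
    {"x": 0,"y": 0,"z": -0.04,"ax": 0,"ay": 0,"az": 0,"claw": 0.0},
    {"x": 0,"y": 0,"z": -0.04,"ax": 0,"ay": 0,"az": 0,"claw": 0.0},
    {"x": 0,"y": 0,"z": 0,"ax": 0,"ay": 0,"az": 0,"claw": 0.0}
  ]
}}

```text
time_s: 9.5
ee_pos: [0.5955, -0.194, 0.2659]
eef_rot: [3.132, 0.01, 1.714]
force: [0.5, -0.3, 1.4]
grip_width: 0.0006
```

```bash
python3 -c "
from h import *
st()
a,d=shot('scene','scene12'); meas('scene',a,d)
cv2.imwrite('pics/sc12.png',cv2.resize(a[140:260,190:330,::-1],None,fx=5,fy=5))
a,d=shot('top','top12'); meas('top',a,d)
"
```

```text
t 9.5 fix [ 0.0517 -0.1068  0.2659] tool in fix: [[0.003, 1.0, 0.009], [1.0, -0.002, -0.01], [-0.01, 0.009, -1.0]] F [ 0.48 -0.37  1.38] w 0.0006 q [-0.37  0.43  1.2  -0.    1.49 -0.51]
scene roller x,z,yaw [ 0.0555  0.0685 -0.0116] y ends [-0.0442 -0.0435 -0.0417  0.0163  0.0713  0.0725  0.0744] 746
tip 178 [[0.0394, 0.1049, 0.1491], [0.0601, 0.1232, 0.2143], [0.0723, 0.1353, 0.2227]]
top roller x,z,yaw [ 0.0571  0.0692 -0.0082] y ends [-0.0415 -0.0405 -0.0382  0.0195  0.0739  0.0751  0.0759] 908
tip 182 [[0.039, 0.0981, 0.1538], [0.0533, 0.1169, 0.2167], [0.0718, 0.1344, 0.2239]]
```

View pics/sc12.png

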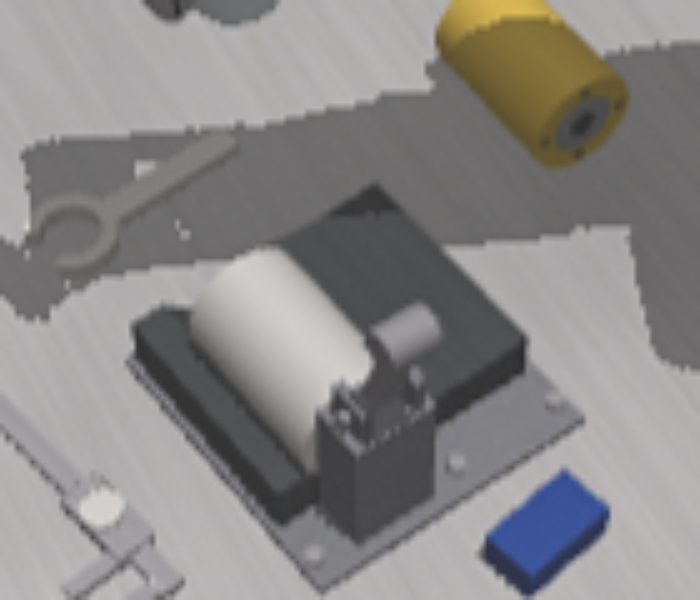

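The crop shows the roller in the V (crop 280,350), its end at the post and the arm still leaning back, with the wrench and caliper undisturbed. Next I go over and behind the clamp arm.

Call:
{"api": "step_arm", "payload": {
  "steps": [
    {"x": 0,"y": 0.002,"z": -0.02,"ax": 0,"ay": 0,"az": 0,"claw": 0.0},
    {"x": 0.03,"y": 0,"z": -0.005,"ax": 0,"ay": 0,"az": 0,"claw": 0.0},
    {"x": 0.035,"y": 0,"z": 0,"ax": 0,"ay": 0,"az": 0,"claw": 0.0},
    {"x": 0.035,"y": 0,"z": 0,"ax": 0,"ay": 0,"az": 0,"claw": 0.0},
    {"x": 0.035,"y": 0,"z": 0,"ax": 0,"ay": 0,"az": 0,"claw": 0.0}
  ]
}}

```text
time_s: 10.02
ee_pos: [0.5747, -0.0608, 0.2764]
eef_rot: [-3.132, -0.0, 1.705]
force: [1.5, 0.6, 0.5]
grip_width: 0.0003
```

Call:
{"api": "step_arm", "payload": {
  "steps": [
    {"x": 0.035,"y": 0,"z": 0,"ax": 0,"ay": 0,"az": 0,"claw": 0.0},
    {"x": 0.035,"y": 0,"z": 0,"ax": 0,"ay": 0,"az": 0,"claw": 0.0},
    {"x": 0.035,"y": 0,"z": 0,"ax": 0,"ay": 0,"az": 0,"claw": 0.0},
    {"x": 0.03,"y": 0,"z": 0,"ax": 0,"ay": 0,"az": 0,"claw": 0.0},
    {"x": 0,"y": 0,"z": 0,"ax": 0,"ay": 0,"az": 0,"claw": 0.0}
  ]
}}

```text
time_s: 10.43
ee_pos: [0.5514, 0.0838, 0.2692]
eef_rot: [-3.119, -0.005, 1.708]
force: [-0.2, 0.8, 0.3]
grip_width: 0.0003
```

```bash
python3 -c "
from h import *
st()
"
```

```text
t 10.43 fix [0.0482 0.1745 0.2692] tool in fix: [[0.008, 1.0, -0.023], [1.0, -0.008, 0.005], [0.005, -0.023, -1.0]] F [-0.09  0.78  0.3 ] w 0.0003 q [ 0.08  0.29  1.38  0.    1.49 -0.05]
```

Call:
{"api": "step_arm", "payload": {
  "steps": [
    {"x": 0,"y": 0.006,"z": 0.02,"ax": -1.2,"ay": -0.3,"az": -0.4,"claw": 0.0},
    {"x": 0,"y": 0,"z": 0.025,"ax": 0,"ay": 0,"az": 0,"claw": 0.0},
    {"x": 0,"y": 0,"z": 0.025,"ax": 0,"ay": 0,"az": 0,"claw": 0.0},
    {"x": 0,"y": 0,"z": 0.01,"ax": 0,"ay": 0,"az": 0,"claw": 0.0},
    {"x": 0,"y": 0,"z": 0,"ax": 0,"ay": 0,"az": 0,"claw": 0.0}
  ]
}}

```text
time_s: 10.85
ee_pos: [0.5545, 0.0861, 0.1812]
eef_rot: [-3.132, -0.001, 1.72]
force: [0.8, -0.8, -0.0]
grip_width: 0.0005
```

```bash
python3 -c "
from h import *
st()
a,d=shot('scene','scene13')
cv2.imwrite('pics/sc13.png',cv2.resize(a[120:260,190:330,::-1],None,fx=4,fy=4))
"
```

```text
t 10.85 fix [0.0516 0.1764 0.1812] tool in fix: [[-0.004, 1.0, -0.009], [1.0, 0.004, 0.001], [0.001, -0.009, -1.0]] F [ 0.72 -0.91 -0.01] w 0.0005 q [ 0.09  0.35  1.51  0.    1.29 -0.06]
```

View pics/sc13.png

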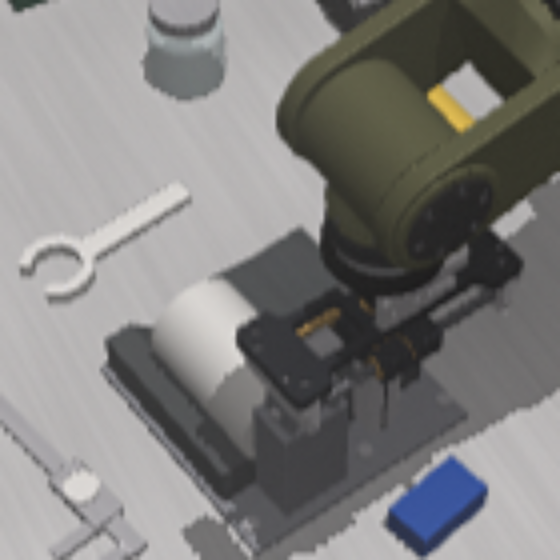

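The crop shows the closed gripper behind the post (385,400), the roller in place and the block untouched. I push the arm over.

Call:
{"api": "step_arm", "payload": {
  "steps": [
    {"x": -0.01,"y": 0.002,"z": -0.002,"ax": 0,"ay": 0,"az": 0,"claw": 0.0},
    {"x": -0.01,"y": 0.001,"z": 0,"ax": 0,"ay": 0,"az": 0,"claw": 0.0},
    {"x": -0.01,"y": 0,"z": 0,"ax": 0,"ay": 0,"az": 0,"claw": 0.0},
    {"x": -0.008,"y": 0,"z": 0,"ax": 0,"ay": 0,"az": 0,"claw": 0.0},
    {"x": -0.008,"y": 0,"z": 0,"ax": 0,"ay": 0,"az": 0,"claw": 0.0}
  ]
}}

```text
time_s: 11.32
ee_pos: [0.5671, 0.0372, 0.1891]
eef_rot: [-3.139, -0.001, 1.72]
force: [-1.2, 1.2, 2.7]
grip_width: 0.0003
```

Call:
{"api": "step_arm", "payload": {
  "steps": [
    {"x": -0.008,"y": 0,"z": 0,"ax": 0,"ay": 0,"az": 0,"claw": 0.0},
    {"x": -0.008,"y": 0,"z": 0,"ax": 0,"ay": 0,"az": 0,"claw": 0.0},
    {"x": -0.008,"y": 0,"z": 0,"ax": 0,"ay": 0,"az": 0,"claw": 0.0},
    {"x": -0.008,"y": 0,"z": 0,"ax": 0,"ay": 0,"az": 0,"claw": 0.0}
  ]
}}

```text
time_s: 11.65
ee_pos: [0.5725, 0.0012, 0.19]
eef_rot: [-3.14, -0.001, 1.719]
force: [-0.6, 1.6, -1.3]
grip_width: 0.0007
```

```bash
python3 -c "
from h import *
st()
"
```

```text
t 11.65 fix [0.0571 0.0897 0.19  ] tool in fix: [[-0.003, 1.0, -0.001], [1.0, 0.003, 0.001], [0.001, -0.001, -1.0]] F [-0.32  1.66 -1.3 ] w 0.0007 q [-0.06  0.36  1.47  0.    1.31 -0.21]
```

Call:
{"api": "step_arm", "payload": {
  "steps": [
    {"x": -0.007,"y": 0,"z": 0,"ax": 0,"ay": 0,"az": 0,"claw": 0.0},
    {"x": -0.007,"y": 0,"z": 0,"ax": 0,"ay": 0,"az": 0,"claw": 0.0},
    {"x": -0.007,"y": 0,"z": 0,"ax": 0,"ay": 0,"az": 0,"claw": 0.0},
    {"x": -0.004,"y": 0,"z": 0,"ax": 0,"ay": 0,"az": 0,"claw": 0.0},
    {"x": 0,"y": 0,"z": 0,"ax": 0,"ay": 0,"az": 0,"claw": 0.0}
  ]
}}

```text
time_s: 12.07
ee_pos: [0.5764, -0.0284, 0.1892]
eef_rot: [-3.139, -0.001, 1.717]
force: [0.3, -0.2, -0.1]
grip_width: 0.0003
```

Call:
{"api": "step_arm", "payload": {
  "steps": [
    {"x": 0,"y": 0,"z": -0.015,"ax": 0,"ay": 0,"az": 0,"claw": 0.0},
    {"x": 0.01,"y": 0,"z": -0.02,"ax": 0,"ay": 0,"az": 0,"claw": 0.0},
    {"x": 0.01,"y": 0,"z": -0.03,"ax": 0,"ay": 0,"az": 0,"claw": 0.0},
    {"x": 0.03,"y": 0,"z": -0.03,"ax": 0,"ay": 0,"az": 0,"claw": 0.0},
    {"x": 0.035,"y": 0,"z": 0,"ax": 0,"ay": 0,"az": 0,"claw": 0.0}
  ]
}}

```text
time_s: 12.48
ee_pos: [0.564, 0.053, 0.2863]
eef_rot: [-3.134, -0.001, 1.71]
force: [0.8, 0.5, 0.3]
grip_width: 0.0003
```

Call:
{"api": "step_arm", "payload": {
  "steps": [
    {"x": 0.035,"y": 0,"z": 0,"ax": 0,"ay": 0,"az": 0,"claw": 0.0},
    {"x": 0.035,"y": -0.03,"z": 0,"ax": 0,"ay": 0,"az": 0,"claw": 0.0},
    {"x": 0.035,"y": -0.03,"z": 0,"ax": 0,"ay": 0,"az": 0,"claw": 0.0},
    {"x": 0.035,"y": -0.03,"z": 0,"ax": 0,"ay": 0,"az": 0,"claw": 0.0},
    {"x": 0,"y": 0,"z": 0,"ax": 0,"ay": 0,"az": 0,"claw": 0.0}
  ]
}}

```text
time_s: 12.9
ee_pos: [0.4624, 0.1774, 0.2883]
eef_rot: [-3.138, -0.001, 1.713]
force: [1.2, 0.1, 0.4]
grip_width: 0.0006
```

```bash
python3 -c "
from h import *
st()
for n in('top','scene'):
    a,d=shot(n,n+'14'); meas(n,a,d)
cv2.imwrite('pics/sc14.png',cv2.resize(a[120:260,190:330,::-1],None,fx=4,fy=4))
"
```

```text
t 12.9 fix [-0.0263  0.28    0.2883] tool in fix: [[0.003, 1.0, -0.003], [1.0, -0.003, 0.002], [0.001, -0.003, -1.0]] F [ 1.16 -0.1   0.37] w 0.0006 q [0.29 0.13 1.54 0.   1.48 0.15]
top roller x,z,yaw [ 0.0572  0.0706 -0.0023] y ends [-0.0419 -0.0413 -0.0402  0.0176  0.0738  0.0747  0.0755] 805
tip 2 [[0.0729, 0.0974, 0.1477], [0.0736, 0.1014, 0.1479], [0.0742, 0.1054, 0.1481]]
scene roller x,z,yaw [ 0.0523  0.0738 -0.0074] y ends [-0.0436 -0.043  -0.0417  0.0213  0.0729  0.0754  0.0766] 653
```

View pics/sc14.png

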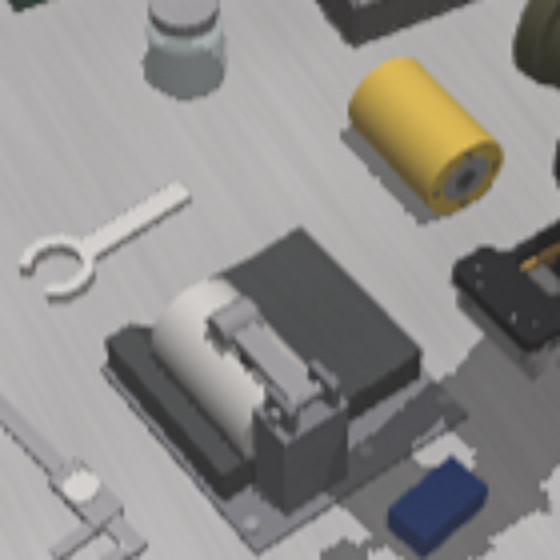

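View pics/top14.png

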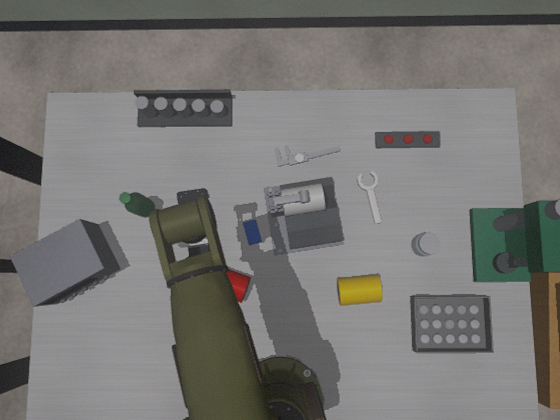

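Call:
{"api": "step_arm", "payload": {
  "steps": [
    {"x": 0,"y": 0,"z": 0,"ax": 0,"ay": 0,"az": 0,"claw": 0.0},
    {"x": 0,"y": 0,"z": 0,"ax": 0,"ay": 0,"az": 0,"claw": 0.0},
    {"x": 0,"y": 0,"z": 0,"ax": 0,"ay": 0,"az": 0,"claw": 0.0},
    {"x": 0,"y": 0,"z": 0,"ax": 0,"ay": 0,"az": 0,"claw": 0.0},
    {"x": 0,"y": 0,"z": 0,"ax": 0,"ay": 0,"az": 0,"claw": 0.0}
  ]
}}

```text
time_s: 13.42
ee_pos: [0.4682, 0.1721, 0.2875]
eef_rot: [-3.138, 0.0, 1.708]
force: [-0.3, 0.2, -1.2]
grip_width: 0.0001
```

```bash
python3 -c "
from h import *
from scipy.optimize import least_squares
st()
for n in('top','scene'):
    a,d=shot(n,n+'15'); f,c=cloud(n,a,d)
    m=(abs(f[:,0]-.055)<.009)&(f[:,1]>.03)&(f[:,1]<.08)&(f[:,2]>.117)&(f[:,2]<.16); p=np.polyfit(f[m,1],f[m,2],1); print(n,'bar',m.sum(),'z@y97',np.polyval(p,.097),'z@37',np.polyval(p,.037),'angle',np.pi/2-np.arctan(p[0]))
    m=(c.min(1)>110)&(f[:,0]>.02)&(f[:,0]<.1)&(f[:,1]>-.07)&(f[:,1]<-.005)&(f[:,2]>.075)&(f[:,2]<.115); q=f[m]
    r=least_squares(lambda p: np.hypot(q[:,0]-p[0]-p[2]*(q[:,1]+.02),q[:,2]-p[1])-.04,[.055,.07,0],loss='soft_l1',f_scale=.002); print('roller',r.x.round(4),'back end',np.percentile(q[:,1],[.5,1,3]).round(4))
"
```

```text
t 13.42 fix [-0.0213  0.2739  0.2875] tool in fix: [[0.009, 1.0, -0.004], [1.0, -0.009, -0.0], [-0.0, -0.004, -1.0]] F [-0.28  0.19 -1.18] w 0.0001 q [0.28 0.13 1.53 0.   1.48 0.14]
top bar 113 z@y97 0.13062235826569893 z@37 0.13175146039521102 angle 1.5896124747026865
roller [ 0.0574  0.069  -0.0006] back end [-0.043  -0.0425 -0.0416]
scene bar 87 z@y97 0.13163408927827622 z@37 0.13076427100112553 angle 1.5563003709526892
roller [0.0562 0.0688 0.0028] back end [-0.0452 -0.0451 -0.0437]
```

```bash
python3 -c "
from h import *
print(ticket.hand_in())"
```

```text
the job is handed in; nothing more can be done
None
```

I rolled the white roller over the crest into the V-groove with the open fingers on either side of it. I then slid it along with the closed fingers until it met the stop post, backed off, and pushed the clamp arm over from behind. The job was handed in at about 13.4 s; no verdict is reported.

Last checks, from both cameras:
- **Roller seat:** its height is 68.8–69.0 mm and its axis is within 0.003 rad of the groove. Across the groove the scene camera reads x 56.2 mm and the top camera 57.4 mm. Both are inside the 51.5–58.5 mm limit. They disagree by 1.2 mm, within the stated calibration error.
- **Stop post:** the roller's open end reads about y -43 to -45 mm, which puts its centre at about 15–17 mm. The push force jumped when it met the stop.
- **Clamp arm:** it lies at 1.56 to 1.59 rad. I judged the pad to be on the roller from that angle, and did not measure the contact force.
- **Surroundings:** the pictures show no bystander displaced, but I did not measure their positions. The gripper was clear of everything at the end.

One thing was close to a limit: the finger force against the stop briefly reached about 40 N. The 40 N limit is for the arm or gripper body, and that contact was with the fingertips.

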